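# Tighten the loose jar lids, then put the jars away on their pull-out tray

## Robot

A 7-joint arm with a two-finger parallel gripper is mounted at the origin on a cart in front of the work surface, level with it; the furniture and walls round the work are solid. World frame = base frame: x ahead of the robot, y to its left, z up, the work surface at z = 0. Lengths are in m, angles in rad, forces in N, time in s.
With the tool pointing down it reaches from about 0.4 to 0.9 m from the base axis. Payload 5.6 kg.
Tool frame: the origin (TCP) lies on the centre line of the jaws, within the pads' length; the fingertips stand 17 mm ahead of it and the grasp point (between the pads) lies 2 mm behind it; z points along the fingers, y is the line along which they close (so a half turn about z gives the same grasp; the last joint's range is limited). The gripper opens to 92 mm and grips with 3 to 60 N. Pads are 20 mm wide; open, the fingers measure 128 mm over their backs; the gripper's body (75 mm by 189 mm) begins 69 mm behind the grasp point.
Start: joints at [-1.181, 0.468, -0.012, 1.603, 0.006, 1.071, -0.056], TCP at [0.273, 0.59, 0.232] pointing down, gripper open.
Joint ranges: [-2.53, 2.53], [-0.31, 2.02], [-1.57, 1.55], [0.28, 2.44], [-1.29, 4.43], [0.15, 1.84], [-2.92, 2.92]. Speed limits (rad/s): [2.57, 2.57, 3.14, 3.14, 3.14, 3.14, 3.14].

## Interface

Orientations are given as a 3x3 rotation matrix whose columns are the frame's x, y, z axes.
In Python, from cell import arm gives the robot as it stands.
- The arm moves only by the tool send_rows, never from a script. Its argument "motion" is a list of rows, each an object with "delta_rot": the turn, a rotation vector about the tool's x, y, z in degrees, a list of three; "linear": the shift along the tool's x, y, z in mm, a list of three; "jaw": the finger opening in mm, from 0 to 91.9. A call has 1 to 20 rows; each row is the pose to reach, as a shift and turn from the pose commanded when the call began, along the tool's axes at that moment; what a row does not reach only later rows make up. A row lasts 1/10 s, in which the tool goes at most 50 mm and 8.59 degrees, less where a joint would pass 70% of its speed; a pose out of reach is approached as far as the arm can. A call with a gripper value outside its range is refused whole. The fingers move at their own pace and stop on an object; "grip_force" is the grip in N (left out, the last holds). Time passes only in rows, so rows that repeat a pose let the fingers close. It gives the time, the measured TCP pose, the force, the opening and the grip force at its end, in the units of the state.
- arm.get_state(): the state, without advancing time (a new reading comes with each control period).
- arm.capture(name): name is "scene" or "top"; returns the picture (400x640x3 uint8, red, green, blue); there is no depth.
- arm.get_calibration(name): a dict with "fx", "fy", "cx", "cy" (pixels), "world_to_cam" (4x4, takes a point from world to camera coordinates). Camera axes: x right, y down, z forward; pixel columns grow to the right and rows downward; lengths in m; the calibration is good to about 2 mm. A picture is of the moment at which its call begins. get_calibration takes no time and is no camera call.
- arm.finish_job(): hands the job in; it is judged then, once.
The state is a dict: "t": time; "joint_positions": joint angles; "qvel": joint speeds; "effort": joint torques, N m; "position": TCP position; "orientation": TCP orientation; "force": force on the tool from outside, world axes, zero at the start; "wrist_torque": the same for the moment, N m; "width": finger opening in m; "grip_force": force on a finger pad.
Only numpy, scipy, OpenCV 4.12 (cv2) and the standard library are available. Lean on these libraries where they do the work, as an engineer would, in place of code of your own. Each camera call takes 0.05 s, during which the arm holds its last target. There are 200 camera calls.

## Task

Check the screw lids of the three blue jars by trying their orange grip bars in the tightening direction (clockwise from above), and turn every loose one until it is tight against its stop; leave none loose. Only when all three are tight, push the tray with the jars fully home into the shelf unit. The jars stay upright in their pockets and the other things on the worktop are left where they are.

Things in the scene. Friction and masses are not known exactly. Their poses are not given: they have to be found in the camera images.
- jar_a: The first of three identical square blue storage jars (body 84 x 84 mm wide, 80 mm high, with the lid 0.4 to 0.7 kg, loose) that stand side by side 115 mm apart in close-fitting square pockets of the tray; the pocket walls are 34 mm high and keep a jar from turning. Which jar stands left, middle or right varies. Origin: centre of its underside, z up.
- lid_a (a joint): Screw lid of the first jar (jar_a): rad it is unscrewed, 0 = tight at its stop, grows anticlockwise seen from above (looser), at most 1.5. A loose lid turns under about 0.06 N m (about 2 N at 34 mm from its axis) and stays where it is left; a tight one does not yield clockwise. Turning it clockwise tightens it.
- grip_a (a point): Centre of the orange grip bar that stands on the first jar's white round lid (90 mm across), on the lid's axis. The bar is 88 mm long (along this point's x axis, which turns with the lid), 14 mm thick (along y) and 24 mm high; the flat lid disc lies 12 mm below this point and the bar's top 12 mm above it. The bar's direction when tight differs from jar to jar (within 0.4 rad of the tray's front-to-back line), so its direction alone does not tell a loose lid.
- jar_b: The second of three identical square blue storage jars (body 84 x 84 mm wide, 80 mm high, with the lid 0.4 to 0.7 kg, loose) that stand side by side 115 mm apart in close-fitting square pockets of the tray; the pocket walls are 34 mm high and keep a jar from turning. Which jar stands left, middle or right varies. Origin: centre of its underside, z up.
- lid_b (a joint): Screw lid of the second jar (jar_b): rad it is unscrewed, 0 = tight at its stop, grows anticlockwise seen from above (looser), at most 1.5. A loose lid turns under about 0.06 N m (about 2 N at 34 mm from its axis) and stays where it is left; a tight one does not yield clockwise. Turning it clockwise tightens it.
- grip_b (a point): Centre of the orange grip bar that stands on the second jar's white round lid (90 mm across), on the lid's axis. The bar is 88 mm long (along this point's x axis, which turns with the lid), 14 mm thick (along y) and 24 mm high; the flat lid disc lies 12 mm below this point and the bar's top 12 mm above it. The bar's direction when tight differs from jar to jar (within 0.4 rad of the tray's front-to-back line), so its direction alone does not tell a loose lid.
- jar_c: The third of three identical square blue storage jars (body 84 x 84 mm wide, 80 mm high, with the lid 0.4 to 0.7 kg, loose) that stand side by side 115 mm apart in close-fitting square pockets of the tray; the pocket walls are 34 mm high and keep a jar from turning. Which jar stands left, middle or right varies. Origin: centre of its underside, z up.
- lid_c (a joint): Screw lid of the third jar (jar_c): rad it is unscrewed, 0 = tight at its stop, grows anticlockwise seen from above (looser), at most 1.5. A loose lid turns under about 0.06 N m (about 2 N at 34 mm from its axis) and stays where it is left; a tight one does not yield clockwise. Turning it clockwise tightens it.
- grip_c (a point): Centre of the orange grip bar that stands on the third jar's white round lid (90 mm across), on the lid's axis. The bar is 88 mm long (along this point's x axis, which turns with the lid), 14 mm thick (along y) and 24 mm high; the flat lid disc lies 12 mm below this point and the bar's top 12 mm above it. The bar's direction when tight differs from jar to jar (within 0.4 rad of the tray's front-to-back line), so its direction alone does not tell a loose lid.
- rack: Wooden countertop shelf unit, fixed, 384 mm wide (y); x points from its open front into it. Its top board (204 mm high) begins 70 mm behind the origin and ends 165 mm behind it. Origin: on the worktop, in the middle of its width.
- tray (a joint): Pull-out wooden tray of the shelf unit: m it has been pushed in along the unit's x. 0 = pulled out (start), 0.14 = fully home against its stop, jars under the top board. It needs a push of about 8 N to move and stays where it is left.
- tray_front (a point): Middle of the outer face of the tray's front panel (352 mm wide, from 11 to 63 mm above the worktop; this point is 40 mm above it) with a dark push plate; x points in the direction in which the tray is pushed home. The face is 110 mm in front of the jars' axes.
- mug_a: Cream mug with handle, 101 mm high, a loose bystander that stays where it is. Origin: centre of its underside.
- kitchen_timer: Red and white kitchen timer, 65 mm wide, 60 mm high, a loose bystander that stays where it is. Origin: centre of its underside.
- tuna_tin: Flat tin, 86 mm wide, 40 mm high, a loose bystander that stays where it is. Origin: centre of its underside.
- sugar_tin: Blue round tin with lid, 97 mm wide, 110 mm high, a loose bystander that stays where it is. Origin: centre of its underside.
Mind the look-alikes: they are no part of the job. What is shaped like the jar_c but red or yellow is not meant.

How it is judged:
By the outcome, as a careful person would: the job done as asked, in the order asked, and still so for the second after the job is handed in, with the robot touching nothing.
It also fails if it takes over 61 s, if anything falls off the work surface, if the arm or the gripper's body presses on something with over 40 N, if the wrist force passes 120 N, or if a joint passes its speed limit or range.

## Working session

There is one attempt and no reset: what is moved stays moved. The work goes in short steps, Python scripts to look and compute and a tool call to move; the robot and the scene stay as the last step left them, time stands still between calls to the robot, and variables do not carry over. Pictures are saved under pics/ and viewed, at most 10 in all, crops included, and the job is handed in when it is done.

Besides the shell and the picture viewer there is one more tool, called after "Call:" as a command line: name --argument value ..., lists and objects as JSON in quotes. send_rows: Moves the arm, as the interface text tells. Its arguments: {"type":"object","properties":{"motion":{"type":"array"},"grip_force":{"type":"number"}},"required":["motion"]}

```bash
mkdir -p pics; python3 - <<'E'
from cell import arm
import cv2,numpy as np
for n in("scene","top"):
    im=arm.capture(n);cv2.imwrite(f"pics/{n}0.png",im[:,:,::-1]);c=arm.get_calibration(n);print(n,c['fx'],c['fy'],c['cx'],c['cy'],np.round(c['world_to_cam'],3).tolist())
s=arm.get_state();print({k:np.round(v,3).tolist() for k,v in s.items()})
E
```

```text
scene 468.05173071913975 468.05173071913975 321.9751967643026 201.88983987271587 [[0.259, -0.966, 0.011, -0.173], [-0.848, -0.233, -0.476, 0.455], [0.462, 0.114, -0.88, 1.486], [0.0, 0.0, 0.0, 1.0]]
top 423.26021860112314 423.26021860112314 325.2972636577721 203.935653675901 [[-0.023, -1.0, -0.019, -0.005], [-0.983, 0.026, -0.18, 0.51], [0.18, 0.014, -0.984, 1.506], [0.0, 0.0, 0.0, 1.0]]
{'t': 0.1, 'joint_positions': [-1.181, 0.468, -0.012, 1.604, 0.006, 1.071, -0.056], 'qvel': [0.0, -0.002, -0.001, -0.003, -0.001, -0.001, -0.0], 'effort': [0.001, -52.164, -0.013, -24.437, -0.057, 0.014, 0.0], 'position': [0.272, 0.59, 0.231], 'orientation': [[-0.908, 0.419, -0.001], [0.419, 0.908, -0.001], [-0.0, -0.002, -1.0]], 'force': [0.218, -0.389, -0.152], 'wrist_torque': [-0.04, 0.013, 0.025], 'grip_force': 0.0, 'width': 0.092}
```

View pics/scene0.png

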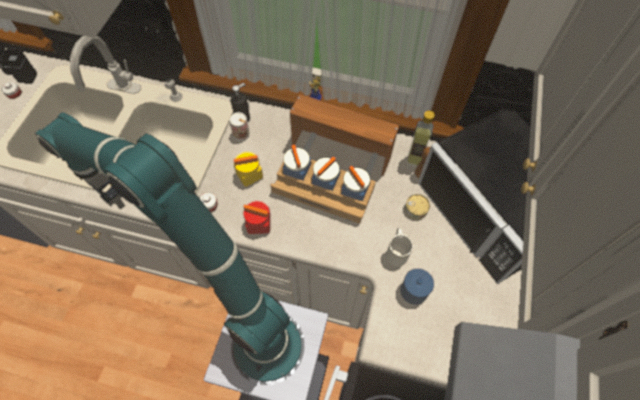

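View pics/top0.png

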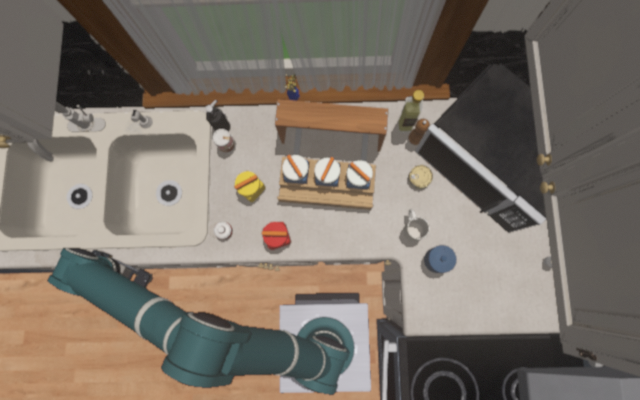

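The scene view shows the tray with three blue jars at about (296,160), (326,172), (356,183). In the top view they are at (295,169), (327,171), (359,174). The red and yellow look-alikes are at (276,235) and (248,184). Next I triangulate the bars.

```bash
cat > h.py <<'E'
from cell import arm
import cv2,numpy as np
def ray(n,uv):
    c=arm.get_calibration(n);T=np.array(c['world_to_cam']);R,t=T[:3,:3],T[:3,3]
    d=R.T@np.array([(uv[0]-c['cx'])/c['fx'],(uv[1]-c['cy'])/c['fy'],1]);return -R.T@t,d
def plane(n,uv,z):
    o,d=ray(n,uv);return o+d*(z-o[2])/d[2]
def tri(u1,u2):
    A=[];b=[]
    for n,u in(("scene",u1),("top",u2)):
        o,d=ray(n,u);d/=np.linalg.norm(d);P=np.eye(3)-np.outer(d,d);A.append(P);b.append(P@o)
    return np.linalg.solve(sum(A),sum(b))
def bars(n,im,roi):
    x0,y0,x1,y1=roi;h=cv2.cvtColor(im,cv2.COLOR_RGB2HSV)
    m=((h[...,0]>=4)&(h[...,0]<=16)&(h[...,1]>185)&(h[...,2]>130)).astype(np.uint8)
    k=np.zeros_like(m);k[y0:y1,x0:x1]=m[y0:y1,x0:x1]
    N,l,s,c=cv2.connectedComponentsWithStats(k);out=[]
    for i in range(1,N):
        if s[i,4]>25:
            ys,xs=np.where(l==i);r=cv2.minAreaRect(np.c_[xs,ys].astype(np.float32))
            p=np.c_[xs,ys]-c[i];v=np.linalg.svd(p,full_matrices=False)[2][0];q=p@v
            out.append((c[i],c[i]+v*q.min(),c[i]+v*q.max(),s[i,4]))
    return sorted(out,key=lambda o:o[0][0])
R={"scene":(275,135,378,205),"top":(278,148,378,192)}
def look(tag,zt=None):
    B={}
    for n in R:
        im=arm.capture(n);cv2.imwrite(f"pics/{n}{tag}.png",im[:,:,::-1]);B[n]=bars(n,im,R[n])
    return B
E
python3 - <<'E'
from h import *
B=look("1")
for n in B:
  for b in B[n]: print(n,np.round(np.r_[b[0],b[1],b[2],b[3]],1))
if len(B['scene'])==len(B['top'])==3:
  for a,b in zip(B['scene'],B['top']):
    print("tri",tri(a[0],b[0]).round(3))
for n in B:
  for b in B[n]:
    p,e,f=[plane(n,u,.12) for u in b[:3]];d=f-e
    print(n,p.round(3),np.linalg.norm(d).round(3),'ang',np.round(np.degrees(np.arctan2(d[1],d[0])),1))
from numpy import *
im=vstack([cv2.resize(cv2.imread("pics/scene1.png")[130:210,270:390],None,fx=5,fy=3.7,interpolation=2),cv2.resize(cv2.imread("pics/top1.png")[140:220,270:390],None,fx=5,fy=3.7,interpolation=2)])
cv2.imwrite("pics/c1.png",im)
E
```

```text
scene [295.1 153.9 292.6 145.1 298.1 164.   43. ]
scene [326.3 165.3 333.8 157.8 318.8 172.8  58. ]
scene [355.9 175.6 350.  167.  362.3 184.8  57. ]
scene [0.647 0.096 0.12 ] 0.085 ang -150.0
scene [ 0.63  -0.025  0.12 ] 0.084 ang 155.1
scene [ 0.616 -0.136  0.12 ] 0.084 ang -135.6
```

View pics/c1.png

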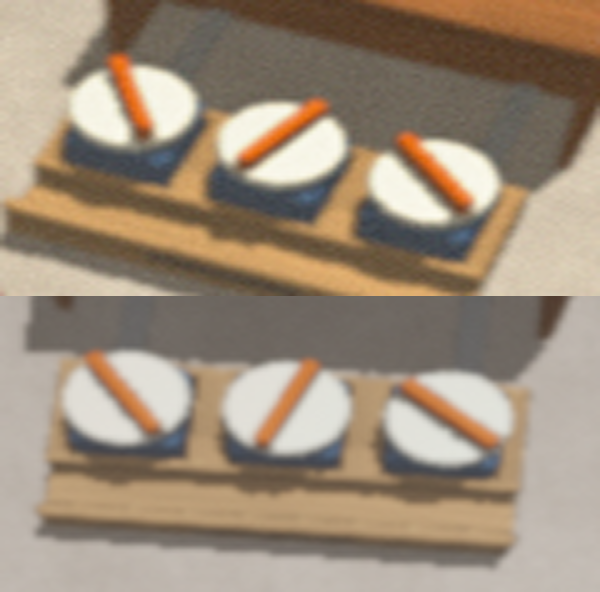

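The crop shows three orange bars. The left and right ones lean to the left at the back, the middle one to the right. The top view has lower saturation, so I relax that mask.

```bash
sed -i 's/h\[...,1\]>185)/h[...,1]>(185 if n=="scene" else 135))/' h.py
cat >> h.py <<'E'
def report(tag,z=.125):
    B=look(tag)
    if len(B['scene'])==len(B['top']):
        for a,b in zip(B['scene'],B['top']): print("tri",tri(a[0],b[0]).round(3))
    for n in B:
      for b in B[n]:
        p,e,f=[plane(n,u,z) for u in b[:3]];d=f-e;d*=np.sign(d[0])
        print(n,p.round(3),np.linalg.norm(d).round(3),'ang',np.round(np.degrees(np.arctan2(d[1],d[0])),1),b[3])
E
python3 - <<'E'
from h import *
report("2")
# white lids
im=cv2.imread("pics/top2.png");h=cv2.cvtColor(im,cv2.COLOR_BGR2HSV)
for u in [(283,200),(373,205)]: print(h[u[1],u[0]], plane("top",u,.063).round(3))
print(h[169:173,299:304,1],h[205,280:300:4])
E
```

```text
tri [0.632 0.09  0.14 ]
tri [ 0.623 -0.027  0.131]
tri [ 0.604 -0.139  0.139]
scene [0.642 0.094 0.125] 0.088 ang 29.7 44
scene [ 0.626 -0.025  0.125] 0.083 ang -25.3 57
scene [ 0.612 -0.137  0.125] 0.084 ang 43.9 57
top [0.637 0.09  0.125] 0.089 ang 29.7 59
top [ 0.625 -0.029  0.125] 0.086 ang -26.1 50
top [ 0.608 -0.141  0.125] 0.083 ang 44.5 68
[ 16  87 111] [0.525 0.136 0.063]
[ 14  37 177] [ 0.498 -0.19   0.063]
[[ 44  16  10  10   9]
 [ 78  28  13  10   9]
 [120  55  18  10   9]
 [147  89  34  14  10]] [[ 16  28 156]
 [ 14  30 127]
 [ 15  31 130]
 [ 16  32 119]
 [ 15  31 114]]
```

```bash
cat >> h.py <<'E'
def to(x,y,z,th):
    """mm shift and deg turn about tool z to reach pos with tool-x world yaw th, tool down"""
    s=arm.get_state();O=np.array(s['orientation'])
    d=O.T@(np.array([x,y,z])-s['position'])*1000
    th=np.radians(th);G=np.array([[np.cos(th),np.sin(th),0],[np.sin(th),-np.cos(th),0],[0,0,-1]])
    rv=cv2.Rodrigues(O.T@G)[0].ravel()
    print('linear',d.round(1),'rot',np.degrees(rv).round(1),'q7',s['joint_positions'][6].round(2) if hasattr(s['joint_positions'][6],'round') else s['joint_positions'][6],'t',s['t'],'F',np.round(s['force'],1),'pos',np.round(s['position'],4),'yaw',np.degrees(np.arctan2(O[1,0],O[0,0])).round(1))
E
python3 -c "
from h import *
to(.634,.09,.2,209.7)"
```

```text
linear [-537.8 -302.2   31.5] rot [ -0.   -0.  -54.5] q7 -0.06 t 0.3 F [ 0.2 -0.7 -0.1] pos [0.2726 0.5899 0.2313] yaw 155.2
```

Call:
send_rows --motion '[{"linear":[-150,-84,0],"delta_rot":[0,0,-15],"jaw":50},{"linear":[-300,-168,0],"delta_rot":[0,0,-30],"jaw":50},{"linear":[-538,-302,0],"delta_rot":[0,0,-54.5],"jaw":50},{"linear":[-538,-302,0],"delta_rot":[0,0,-54.5],"jaw":50},{"linear":[-538,-302,0],"delta_rot":[0,0,-54.5],"jaw":50},{"linear":[-538,-302,0],"delta_rot":[0,0,-54.5],"jaw":50},{"linear":[-538,-302,0],"delta_rot":[0,0,-54.5],"jaw":50},{"linear":[-538,-302,0],"delta_rot":[0,0,-54.5],"jaw":50},{"linear":[-538,-302,0],"delta_rot":[0,0,-54.5],"jaw":50},{"linear":[-538,-302,0],"delta_rot":[0,0,-54.5],"jaw":50},{"linear":[-538,-302,0],"delta_rot":[0,0,-54.5],"jaw":50},{"linear":[-538,-302,0],"delta_rot":[0,0,-54.5],"jaw":50},{"linear":[-538,-302,0],"delta_rot":[0,0,-54.5],"jaw":50},{"linear":[-538,-302,0],"delta_rot":[0,0,-54.5],"jaw":50},{"linear":[-538,-302,31],"delta_rot":[0,0,-54.5],"jaw":50},{"linear":[-538,-302,31],"delta_rot":[0,0,-54.5],"jaw":50},{"linear":[-538,-302,31],"delta_rot":[0,0,-54.5],"jaw":50},{"linear":[-538,-302,31],"delta_rot":[0,0,-54.5],"jaw":50}]'

```text
t: 2.1
position: [0.6347, 0.0912, 0.2018]
orientation: [[-0.868, -0.496, 0.001], [-0.496, 0.868, 0.001], [-0.002, -0.0, -1.0]]
force: [0.4, -0.7, -0.2]
width: 0.0504
grip_force: 0.0
```

```bash
python3 - <<'E'
from h import *
to(.634,.09,.136,209.7)
o=[cv2.resize(arm.capture(n)[b:b+100,250:400],None,fx=4,fy=3,interpolation=2)[:,:,::-1] for n,b in(("scene",110),("top",120))]
cv2.imwrite("pics/c2.png",np.vstack(o)[:600])
E
```

```text
linear [ 1.3 -0.7 65.8] rot [-0.   0.1  0.1] q7 1.9 t 2.1 F [ 0.4 -0.7 -0.2] pos [0.6347 0.0912 0.2018] yaw -150.2
```

View pics/c2.png

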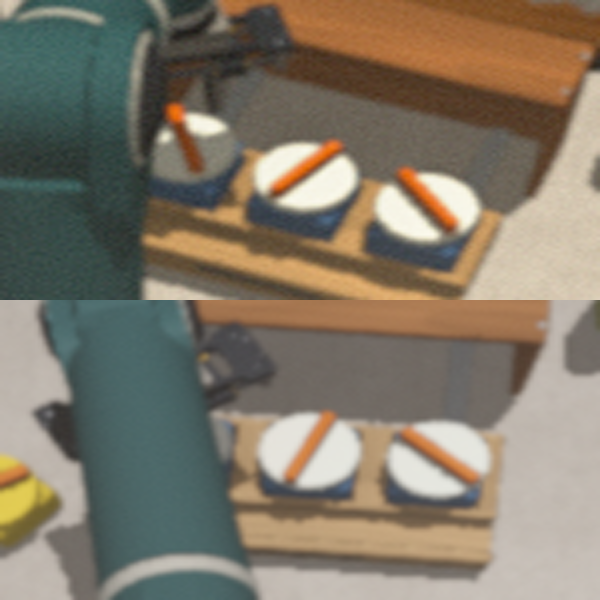

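The gripper is above the left jar with its bar still at (295,153) in the scene view. I descend and close.

Call:
send_rows --motion '[{"linear":[1,-1,25],"delta_rot":[0,0,0],"jaw":50},{"linear":[1,-1,45],"delta_rot":[0,0,0],"jaw":50},{"linear":[1,-1,58],"delta_rot":[0,0,0],"jaw":50},{"linear":[1,-1,66],"delta_rot":[0,0,0],"jaw":50},{"linear":[1,-1,66],"delta_rot":[0,0,0],"jaw":50}]' --grip_force 10

```text
t: 2.7
position: [0.6358, 0.0889, 0.1379]
orientation: [[-0.869, -0.495, 0.004], [-0.495, 0.869, 0.0], [-0.004, -0.002, -1.0]]
force: [-2.4, -1.1, 10.9]
width: 0.0503
grip_force: 5.8
```

Call:
send_rows --motion '[{"linear":[0,0,0],"delta_rot":[0,0,0],"jaw":4},{"linear":[0,0,0],"delta_rot":[0,0,0],"jaw":4},{"linear":[0,0,0],"delta_rot":[0,0,0],"jaw":4},{"linear":[0,0,0],"delta_rot":[0,0,0],"jaw":4},{"linear":[0,0,0],"delta_rot":[0,0,0],"jaw":4},{"linear":[0,0,0],"delta_rot":[0,0,0],"jaw":4}]'

```text
t: 3.3
position: [0.6369, 0.089, 0.1379]
orientation: [[-0.869, -0.495, 0.007], [-0.495, 0.869, 0.001], [-0.006, -0.003, -1.0]]
force: [0.2, -1.1, 9.0]
width: 0.0139
grip_force: 13.0
```

```bash
python3 - <<'E'
from h import *
s=arm.get_state();print({k:np.round(s[k],3).tolist() for k in('position','force','wrist_torque','width','grip_force','t')})
E
```

```text
{'position': [0.637, 0.089, 0.138], 'force': [0.16, -1.106, 9.045], 'wrist_torque': [0.013, -0.133, 0.075], 'width': 0.014, 'grip_force': 12.956, 't': 3.3}
```

Contact with the lid disc puts its top at z≈0.121. I lift 5 mm, re-grip, then turn clockwise in steps and watch the torque.

Call:
send_rows --motion '[{"linear":[0,0,0],"delta_rot":[0,0,0],"jaw":24},{"linear":[3,0,-6],"delta_rot":[0,0,0],"jaw":24},{"linear":[3,0,-6],"delta_rot":[0,0,0],"jaw":24},{"linear":[3,0,-6],"delta_rot":[0,0,0],"jaw":4},{"linear":[3,0,-6],"delta_rot":[0,0,0],"jaw":4},{"linear":[3,0,-6],"delta_rot":[0,0,0],"jaw":4},{"linear":[3,0,-6],"delta_rot":[0,0,0],"jaw":4},{"linear":[3,0,-6],"delta_rot":[0,0,4],"jaw":4},{"linear":[3,0,-6],"delta_rot":[0,0,8],"jaw":4},{"linear":[3,0,-6],"delta_rot":[0,0,8],"jaw":4}]' --grip_force 25

```text
t: 4.3
position: [0.6312, 0.0873, 0.1405]
orientation: [[-0.929, -0.369, -0.0], [-0.369, 0.929, -0.0], [0.0, -0.0, -1.0]]
force: [-1.0, -1.5, 1.9]
width: 0.0138
grip_force: 25.0
```

```bash
cat >> h.py <<'E'
def st():
    s=arm.get_state();O=np.array(s['orientation']);print({k:np.round(s[k],3).tolist() for k in('position','force','wrist_torque','width','grip_force','t')},'yaw',np.degrees(np.arctan2(O[1,0],O[0,0])).round(1),'q7',np.round(s['joint_positions'][6],2))
E
python3 -c "
from h import *
st()"
```

```text
{'position': [0.631, 0.087, 0.14], 'force': [-0.984, -1.492, 1.933], 'wrist_torque': [-0.253, 0.015, -0.101], 'width': 0.014, 'grip_force': 24.999, 't': 4.3} yaw -158.3 q7 1.78
```

Call:
send_rows --motion '[{"linear":[0,0,0],"delta_rot":[0,0,3],"jaw":4},{"linear":[0,0,0],"delta_rot":[0,0,6],"jaw":4},{"linear":[0,0,0],"delta_rot":[0,0,9],"jaw":4},{"linear":[0,0,0],"delta_rot":[0,0,12],"jaw":4},{"linear":[0,0,0],"delta_rot":[0,0,12],"jaw":4}]'

```text
t: 4.8
position: [0.631, 0.0879, 0.1405]
orientation: [[-0.985, -0.17, -0.001], [-0.17, 0.985, 0.0], [0.001, 0.0, -1.0]]
force: [-1.2, -0.7, 2.1]
width: 0.0138
grip_force: 25.0
```

```bash
python3 -c "
from h import *
st()"
```

```text
{'position': [0.631, 0.088, 0.14], 'force': [-1.163, -0.707, 2.053], 'wrist_torque': [0.06, 0.122, -0.067], 'width': 0.014, 'grip_force': 25.0, 't': 4.8} yaw -170.2 q7 1.6
```

Call:
send_rows --motion '[{"linear":[0,0,0],"delta_rot":[0,0,3],"jaw":4},{"linear":[0,0,0],"delta_rot":[0,0,6],"jaw":4},{"linear":[0,0,0],"delta_rot":[0,0,9],"jaw":4},{"linear":[0,0,0],"delta_rot":[0,0,9],"jaw":4}]'

```text
t: 5.2
position: [0.631, 0.0883, 0.1405]
orientation: [[-1.0, -0.015, -0.001], [-0.015, 1.0, 0.001], [0.001, 0.001, -1.0]]
force: [-1.4, 0.6, 2.7]
width: 0.0139
grip_force: 25.0
```

```bash
python3 -c "
from h import *
st()"
```

```text
{'position': [0.631, 0.088, 0.14], 'force': [-1.414, 0.603, 2.676], 'wrist_torque': [0.313, 0.125, -0.042], 'width': 0.014, 'grip_force': 24.999, 't': 5.2} yaw -179.2 q7 1.47
```

Call:
send_rows --motion '[{"linear":[0,0,0],"delta_rot":[0,0,3],"jaw":4},{"linear":[0,0,0],"delta_rot":[0,0,6],"jaw":4},{"linear":[0,0,0],"delta_rot":[0,0,9],"jaw":4},{"linear":[0,0,0],"delta_rot":[0,0,9],"jaw":4}]'

```text
t: 5.6
position: [0.6313, 0.0886, 0.1405]
orientation: [[-0.99, 0.141, 0.0], [0.141, 0.99, 0.001], [0.0, 0.001, -1.0]]
force: [-0.5, 2.3, 2.1]
width: 0.0142
grip_force: 25.0
```

```bash
python3 -c "
from h import *
st()"
```

```text
{'position': [0.631, 0.089, 0.14], 'force': [-0.494, 2.332, 2.093], 'wrist_torque': [0.587, -0.008, 0.007], 'width': 0.014, 'grip_force': 24.997, 't': 5.6} yaw 171.9 q7 1.33
```

Call:
send_rows --motion '[{"linear":[0,0,0],"delta_rot":[0,0,3],"jaw":4},{"linear":[0,0,0],"delta_rot":[0,0,6],"jaw":4},{"linear":[0,0,0],"delta_rot":[0,0,6],"jaw":4}]'

```text
t: 5.9
position: [0.6316, 0.0883, 0.1405]
orientation: [[-0.97, 0.242, 0.001], [0.242, 0.97, 0.0], [-0.001, 0.0, -1.0]]
force: [0.2, 2.8, 0.2]
width: 0.0149
grip_force: 26.8
```

```bash
python3 - <<'E'
from h import *
st()
o=[cv2.resize(arm.capture(n)[b:b+100,250:400],None,fx=4,fy=3,interpolation=2)[:,:,::-1] for n,b in(("scene",110),("top",120))]
cv2.imwrite("pics/c3.png",np.vstack(o)[:600])
E
```

```text
{'position': [0.632, 0.088, 0.141], 'force': [0.209, 2.841, 0.167], 'wrist_torque': [0.4, -0.282, 0.673], 'width': 0.015, 'grip_force': 26.76, 't': 5.9} yaw 166.0 q7 1.24
```

View pics/c3.png

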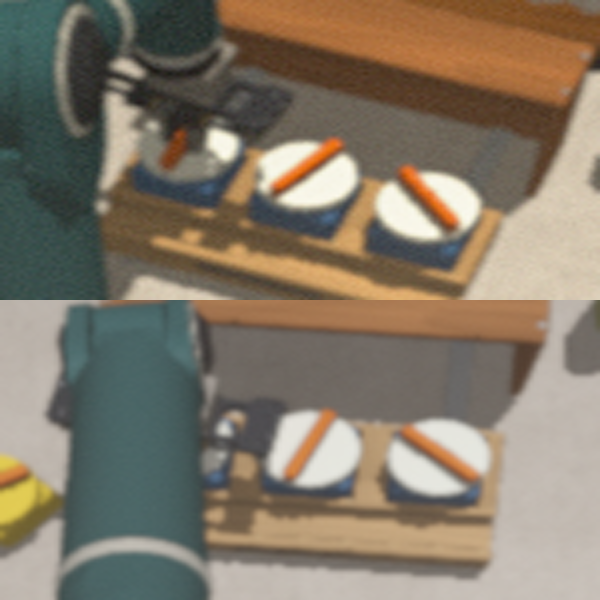

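The crop shows the left bar gripped and turned. Torque jumped to 0.67 N·m near yaw 168°, so the left lid is at its stop. I release it and move to the middle bar.

Call:
send_rows --motion '[{"linear":[0,0,0],"delta_rot":[0,0,-2],"jaw":40},{"linear":[0,0,0],"delta_rot":[0,0,-2],"jaw":40},{"linear":[0,0,-30],"delta_rot":[0,0,-2],"jaw":40},{"linear":[0,0,-60],"delta_rot":[0,0,-2],"jaw":40},{"linear":[0,0,-60],"delta_rot":[0,0,-2],"jaw":40}]'

```text
t: 6.5
position: [0.6338, 0.0868, 0.2048]
orientation: [[-0.977, 0.214, 0.007], [0.214, 0.977, 0.001], [-0.007, 0.003, -1.0]]
force: [0.2, -0.8, 1.0]
width: 0.0399
grip_force: 0.0
```

```bash
python3 - <<'E'
from h import *
to(.621,-.028,.142,154)
report("3",.143)
E
```

```text
linear [ -11.7 -115.1   62.6] rot [ 0.2  0.4 13.6] q7 1.26 t 6.5 F [ 0.2 -0.8  1. ] pos [0.6338 0.0868 0.2048] yaw 167.6
tri [ 0.622 -0.029  0.139]
tri [ 0.604 -0.139  0.145]
scene [ 0.62  -0.03   0.143] 0.082 ang -24.8 60
scene [ 0.605 -0.138  0.143] 0.083 ang 43.7 57
top [ 0.621 -0.028  0.143] 0.083 ang -26.2 55
top [ 0.605 -0.14   0.143] 0.082 ang 44.5 67
```

Call:
send_rows --motion '[{"linear":[-12,-115,0],"delta_rot":[0,0,13.6],"jaw":40},{"linear":[-12,-115,0],"delta_rot":[0,0,13.6],"jaw":40},{"linear":[-12,-115,0],"delta_rot":[0,0,13.6],"jaw":40},{"linear":[-12,-115,0],"delta_rot":[0,0,13.6],"jaw":40},{"linear":[-12,-115,30],"delta_rot":[0,0,13.6],"jaw":40},{"linear":[-12,-115,50],"delta_rot":[0,0,13.6],"jaw":40},{"linear":[-12,-115,62],"delta_rot":[0,0,13.6],"jaw":40},{"linear":[-12,-115,62],"delta_rot":[0,0,13.6],"jaw":40},{"linear":[-12,-115,62],"delta_rot":[0,0,13.6],"jaw":4},{"linear":[-12,-115,62],"delta_rot":[0,0,13.6],"jaw":4},{"linear":[-12,-115,62],"delta_rot":[0,0,13.6],"jaw":4},{"linear":[-12,-115,62],"delta_rot":[0,0,13.6],"jaw":4},{"linear":[-12,-115,62],"delta_rot":[0,0,13.6],"jaw":4}]'

```text
t: 7.9
position: [0.6188, -0.0265, 0.1385]
orientation: [[-0.9, 0.436, 0.0], [0.436, 0.9, 0.001], [-0.0, 0.001, -1.0]]
force: [2.1, 2.1, -0.0]
width: 0.014
grip_force: 25.0
```

```bash
python3 -c "
from h import *
st()"
```

```text
{'position': [0.619, -0.027, 0.139], 'force': [2.12, 2.065, -0.035], 'wrist_torque': [0.618, -0.332, -0.001], 'width': 0.014, 'grip_force': 24.973, 't': 7.9} yaw 154.2 q7 1.25
```

Call:
send_rows --motion '[{"linear":[0,0,0],"delta_rot":[0,0,2],"jaw":4},{"linear":[0,0,0],"delta_rot":[0,0,4],"jaw":4},{"linear":[0,0,0],"delta_rot":[0,0,4],"jaw":4}]'

```text
t: 8.2
position: [0.6196, -0.026, 0.1386]
orientation: [[-0.868, 0.497, 0.002], [0.497, 0.868, 0.001], [-0.001, 0.002, -1.0]]
force: [3.3, 4.3, -2.0]
width: 0.014
grip_force: 25.4
```

```bash
python3 -c "
from h import *
st()"
```

```text
{'position': [0.62, -0.026, 0.139], 'force': [3.337, 4.301, -1.997], 'wrist_torque': [0.784, -0.892, 0.523], 'width': 0.014, 'grip_force': 25.357, 't': 8.2} yaw 150.2 q7 1.19
```

Call:
send_rows --motion '[{"linear":[0,0,0],"delta_rot":[0,0,2],"jaw":4},{"linear":[0,0,0],"delta_rot":[0,0,4],"jaw":4},{"linear":[0,0,0],"delta_rot":[0,0,4],"jaw":4}]'

```text
t: 8.5
position: [0.6193, -0.0258, 0.1386]
orientation: [[-0.832, 0.555, 0.001], [0.555, 0.832, 0.001], [-0.001, 0.002, -1.0]]
force: [3.6, 4.7, -2.8]
width: 0.0151
grip_force: 26.8
```

```bash
python3 -c "
from h import *
st()"
```

```text
{'position': [0.619, -0.026, 0.139], 'force': [3.554, 4.689, -2.787], 'wrist_torque': [1.001, -0.684, 0.755], 'width': 0.015, 'grip_force': 26.792, 't': 8.5} yaw 146.3 q7 1.13
```

The middle lid was already tight (torque 0.75 N·m, pads twisting on the bar). Next is the right jar.

Call:
send_rows --motion '[{"linear":[0,0,0],"delta_rot":[0,0,-5],"jaw":40},{"linear":[0,0,0],"delta_rot":[0,0,-5],"jaw":40},{"linear":[0,0,-30],"delta_rot":[0,0,-5],"jaw":40},{"linear":[0,0,-60],"delta_rot":[0,0,-5],"jaw":40},{"linear":[0,0,-60],"delta_rot":[0,0,-5],"jaw":40}]'

```text
t: 9.0
position: [0.6208, -0.0288, 0.2028]
orientation: [[-0.874, 0.486, 0.007], [0.486, 0.874, -0.0], [-0.006, 0.003, -1.0]]
force: [1.0, 0.3, 0.2]
width: 0.0398
grip_force: 0.0
```

```bash
python3 - <<'E'
from h import *
to(.604,-.139,.144,44.5)
report("4",.143)
E
```

```text
linear [ -38.5 -104.7   58.7] rot [5.000e-01 1.000e-01 1.064e+02] q7 1.18 t 9.0 F [1.  0.3 0.2] pos [ 0.6208 -0.0288  0.2028] yaw 150.9
tri [0.635 0.086 0.141]
tri [ 0.594 -0.143  0.162]
scene [0.633 0.086 0.143] 0.084 ang -7.8 55
scene [ 0.604 -0.139  0.143] 0.081 ang 43.6 59
top [0.634 0.085 0.143] 0.084 ang -8.0 58
top [ 0.6   -0.147  0.143] 0.062 ang 45.2 52
```

Call:
send_rows --motion '[{"linear":[-38,-105,0],"delta_rot":[0,0,8],"jaw":40},{"linear":[-38,-105,0],"delta_rot":[0,0,16],"jaw":40},{"linear":[-38,-105,0],"delta_rot":[0,0,24],"jaw":40},{"linear":[-38,-105,0],"delta_rot":[0,0,32],"jaw":40},{"linear":[-38,-105,0],"delta_rot":[0,0,40],"jaw":40},{"linear":[-38,-105,0],"delta_rot":[0,0,48],"jaw":40},{"linear":[-38,-105,0],"delta_rot":[0,0,56],"jaw":40},{"linear":[-38,-105,0],"delta_rot":[0,0,64],"jaw":40},{"linear":[-38,-105,0],"delta_rot":[0,0,72],"jaw":40},{"linear":[-38,-105,0],"delta_rot":[0,0,80],"jaw":40},{"linear":[-38,-105,0],"delta_rot":[0,0,88],"jaw":40},{"linear":[-38,-105,0],"delta_rot":[0,0,96],"jaw":40},{"linear":[-38,-105,0],"delta_rot":[0,0,104],"jaw":40},{"linear":[-38,-105,0],"delta_rot":[0,0,106.4],"jaw":40},{"linear":[-38,-105,0],"delta_rot":[0,0,106.4],"jaw":40}]'

```text
t: 10.6
position: [0.6001, -0.1378, 0.1971]
orientation: [[0.712, 0.703, -0.003], [0.703, -0.712, -0.001], [-0.002, -0.002, -1.0]]
force: [0.2, -0.0, 1.1]
width: 0.0397
grip_force: 0.0
```

```bash
python3 -c "
from h import *
to(.604,-.139,.144,44.5)"
```

```text
linear [ 2.1  3.6 53.1] rot [-0.1  0.1  0.1] q7 -0.26 t 10.6 F [ 0.2 -0.   1.1] pos [ 0.6001 -0.1378  0.1971] yaw 44.6
```

Call:
send_rows --motion '[{"linear":[2,4,20],"delta_rot":[0,0,0],"jaw":40},{"linear":[2,4,40],"delta_rot":[0,0,0],"jaw":40},{"linear":[2,4,53],"delta_rot":[0,0,0],"jaw":40},{"linear":[2,4,53],"delta_rot":[0,0,0],"jaw":40},{"linear":[2,4,53],"delta_rot":[0,0,0],"jaw":4},{"linear":[2,4,53],"delta_rot":[0,0,0],"jaw":4},{"linear":[2,4,53],"delta_rot":[0,0,0],"jaw":4},{"linear":[2,4,53],"delta_rot":[0,0,0],"jaw":4},{"linear":[2,4,53],"delta_rot":[0,0,0],"jaw":4}]'

```text
t: 11.5
position: [0.6067, -0.1405, 0.1469]
orientation: [[0.711, 0.703, 0.004], [0.703, -0.711, -0.002], [0.001, 0.004, -1.0]]
force: [3.2, -3.3, 4.1]
width: 0.0141
grip_force: 25.0
```

```bash
python3 -c "
from h import *
st()"
```

```text
{'position': [0.607, -0.14, 0.147], 'force': [3.16, -3.252, 4.118], 'wrist_torque': [-0.856, -0.567, 0.014], 'width': 0.014, 'grip_force': 24.988, 't': 11.5} yaw 44.7 q7 -0.22
```

Call:
send_rows --motion '[{"linear":[0,0,0],"delta_rot":[0,0,4],"jaw":4},{"linear":[0,0,0],"delta_rot":[0,0,8],"jaw":4},{"linear":[0,0,0],"delta_rot":[0,0,12],"jaw":4},{"linear":[0,0,0],"delta_rot":[0,0,12],"jaw":4}]'

```text
t: 11.9
position: [0.6066, -0.1403, 0.1468]
orientation: [[0.842, 0.54, 0.003], [0.54, -0.842, -0.002], [0.002, 0.003, -1.0]]
force: [2.1, -3.8, 5.7]
width: 0.0141
grip_force: 25.0
```

```bash
python3 -c "
from h import *
st()"
```

```text
{'position': [0.607, -0.14, 0.147], 'force': [2.126, -3.776, 5.716], 'wrist_torque': [-0.751, -0.765, -0.012], 'width': 0.014, 'grip_force': 24.992, 't': 11.9} yaw 32.7 q7 -0.4
```

Call:
send_rows --motion '[{"linear":[0,0,0],"delta_rot":[0,0,4],"jaw":4},{"linear":[0,0,0],"delta_rot":[0,0,8],"jaw":4},{"linear":[0,0,0],"delta_rot":[0,0,12],"jaw":4},{"linear":[0,0,0],"delta_rot":[0,0,15],"jaw":4},{"linear":[0,0,0],"delta_rot":[0,0,15],"jaw":4}]'

```text
t: 12.4
position: [0.6066, -0.14, 0.1467]
orientation: [[0.953, 0.304, 0.003], [0.304, -0.953, -0.001], [0.002, 0.002, -1.0]]
force: [4.0, -3.4, 5.6]
width: 0.0139
grip_force: 25.0
```

```bash
python3 -c "
from h import *
st()"
```

```text
{'position': [0.607, -0.14, 0.147], 'force': [3.971, -3.352, 5.614], 'wrist_torque': [-0.698, -0.62, -0.073], 'width': 0.014, 'grip_force': 24.988, 't': 12.4} yaw 17.7 q7 -0.62
```

Call:
send_rows --motion '[{"linear":[0,0,0],"delta_rot":[0,0,3],"jaw":4},{"linear":[0,0,0],"delta_rot":[0,0,6],"jaw":4},{"linear":[0,0,0],"delta_rot":[0,0,8],"jaw":4},{"linear":[0,0,0],"delta_rot":[0,0,8],"jaw":4}]'

```text
t: 12.8
position: [0.6067, -0.14, 0.1466]
orientation: [[0.985, 0.171, 0.003], [0.171, -0.985, -0.002], [0.003, 0.002, -1.0]]
force: [3.2, -3.0, 4.5]
width: 0.0143
grip_force: 25.7
```

```bash
python3 -c "
from h import *
st()"
```

```text
{'position': [0.607, -0.14, 0.147], 'force': [3.226, -3.033, 4.494], 'wrist_torque': [-0.849, -0.77, 0.558], 'width': 0.014, 'grip_force': 25.75, 't': 12.8} yaw 9.9 q7 -0.74
```

Torque is rising, so I push 4° further to confirm the stop, then release and lift.

Call:
send_rows --motion '[{"linear":[0,0,0],"delta_rot":[0,0,2],"jaw":4},{"linear":[0,0,0],"delta_rot":[0,0,4],"jaw":4},{"linear":[0,0,0],"delta_rot":[0,0,4],"jaw":4}]'

```text
t: 13.1
position: [0.607, -0.14, 0.1466]
orientation: [[0.995, 0.103, 0.004], [0.103, -0.995, -0.002], [0.003, 0.003, -1.0]]
force: [5.3, -3.7, 4.7]
width: 0.015
grip_force: 27.1
```

```bash
python3 -c "
from h import *
st()"
```

```text
{'position': [0.607, -0.14, 0.147], 'force': [5.252, -3.688, 4.684], 'wrist_torque': [-0.93, -0.887, 0.698], 'width': 0.015, 'grip_force': 27.137, 't': 13.1} yaw 5.9 q7 -0.79
```

Call:
send_rows --motion '[{"linear":[0,0,0],"delta_rot":[0,0,-5],"jaw":40},{"linear":[0,0,0],"delta_rot":[0,0,-5],"jaw":40},{"linear":[0,0,-30],"delta_rot":[0,0,-5],"jaw":40},{"linear":[0,0,-60],"delta_rot":[0,0,-5],"jaw":40},{"linear":[0,0,-85],"delta_rot":[0,0,-5],"jaw":40},{"linear":[0,0,-85],"delta_rot":[0,0,-5],"jaw":40}]'

```text
t: 13.7
position: [0.6062, -0.1392, 0.2332]
orientation: [[0.983, 0.185, 0.004], [0.185, -0.983, 0.001], [0.004, -0.0, -1.0]]
force: [-0.0, -0.6, -0.5]
width: 0.0401
grip_force: 0.0
```

```bash
python3 - <<'E'
from h import *
to(.4,-.0,.25,90-7.2)
report("5",.143)
E
```

```text
linear [-176.8 -175.   -17.4] rot [  0.1  -0.2 -72.1] q7 -0.79 t 13.7 F [-0.  -0.6 -0.5] pos [ 0.6062 -0.1392  0.2332] yaw 10.7
scene [0.636 0.085 0.143] 0.082 ang -7.3 50
scene [ 0.62  -0.029  0.143] 0.082 ang -26.8 57
top [0.635 0.086 0.143] 0.084 ang -8.4 52
```

```bash
python3 - <<'E'
from h import *
im=arm.capture("top");h=cv2.cvtColor(im,cv2.COLOR_RGB2HSV)
m=(((h[...,0]<8)|(h[...,0]>172))&(h[...,1]>150)&(h[...,2]>80)).astype(np.uint8);m[:,:255]=0;m[:,310:]=0;m[:215]=0;m[262:]=0
ys,xs=np.where(m);print(len(xs),xs.min(),xs.max(),ys.min(),ys.max())
for u in [(xs.min(),ys.min()),(xs.max(),ys.max())]:print(plane("top",u,.08).round(3))
to(.466,-.008,.235,-7.4)
cv2.imwrite("pics/c6.png",cv2.resize(im[120:270,230:410],None,fx=4,fy=4,interpolation=2)[:,:,::-1])
E
```

```text
15 264 270 224 230
[0.436 0.202 0.08 ]
[0.414 0.181 0.08 ]
linear [-111.8 -153.7   -5.2] rot [-0.1  0.1 18.1] q7 -0.79 t 13.85 F [-0.3  0.5 -1.5] pos [ 0.6044 -0.1382  0.2293] yaw 10.7
```

View pics/c6.png

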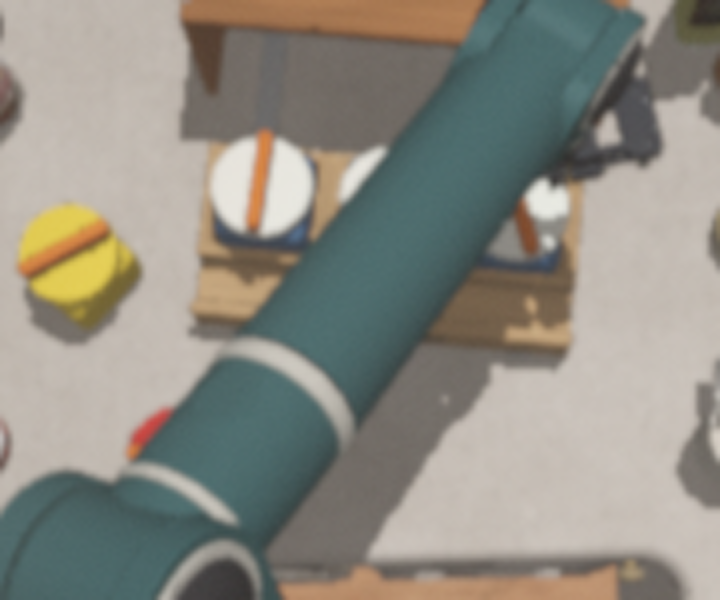

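The left bar is tight and along the tray, and the red jar is clear to the left of the pushing lane. I go in front of the tray, descend and push.

Call:
send_rows --motion '[{"linear":[-112,-154,-5],"delta_rot":[0,0,8],"jaw":0},{"linear":[-112,-154,-5],"delta_rot":[0,0,16],"jaw":0},{"linear":[-112,-154,-5],"delta_rot":[0,0,18.1],"jaw":0},{"linear":[-112,-154,-5],"delta_rot":[0,0,18.1],"jaw":0},{"linear":[-112,-154,-5],"delta_rot":[0,0,18.1],"jaw":0},{"linear":[-112,-154,-5],"delta_rot":[0,0,18.1],"jaw":0},{"linear":[-112,-154,-5],"delta_rot":[0,0,18.1],"jaw":0},{"linear":[-112,-154,-5],"delta_rot":[0,0,18.1],"jaw":0}]'

```text
t: 14.65
position: [0.4672, -0.0105, 0.2356]
orientation: [[0.991, -0.132, 0.0], [-0.132, -0.991, -0.001], [0.0, 0.001, -1.0]]
force: [-0.5, -0.3, 0.2]
width: 0.0006
grip_force: 0.0
```

```bash
python3 - <<'E'
from h import *
to(.466,-.008,.048,-7.4)
report("7",.143)
E
```

```text
linear [ -1.6  -2.6 187.6] rot [ 0.1 -0.  -0.2] q7 -1.41 t 14.65 F [-0.5 -0.3  0.2] pos [ 0.4672 -0.0105  0.2356] yaw -7.6
scene [ 0.635 -0.037  0.143] 0.044 ang -25.2 31
scene [ 0.607 -0.139  0.143] 0.082 ang 12.0 43
top [0.636 0.085 0.143] 0.084 ang -8.6 55
top [ 0.639 -0.037  0.143] 0.051 ang -27.3 35
top [ 0.607 -0.139  0.143] 0.085 ang 12.6 62
```

Call:
send_rows --motion '[{"linear":[-2,-3,40],"delta_rot":[0,0,0],"jaw":0},{"linear":[-2,-3,80],"delta_rot":[0,0,0],"jaw":0},{"linear":[-2,-3,120],"delta_rot":[0,0,0],"jaw":0},{"linear":[-2,-3,155],"delta_rot":[0,0,0],"jaw":0},{"linear":[-2,-3,180],"delta_rot":[0,0,0],"jaw":0},{"linear":[-2,-3,188],"delta_rot":[0,0,0],"jaw":0},{"linear":[-2,-3,188],"delta_rot":[0,0,0],"jaw":0}]'

```text
t: 15.45
position: [0.4648, -0.0068, 0.0469]
orientation: [[0.991, -0.131, -0.002], [-0.131, -0.991, -0.001], [-0.002, 0.001, -1.0]]
force: [0.4, -0.3, 0.1]
width: -0.0001
grip_force: 0.0
```

```bash
python3 -c "
from h import *
st()"
```

```text
{'position': [0.465, -0.007, 0.047], 'force': [0.415, -0.279, 0.113], 'wrist_torque': [0.021, 0.133, 0.007], 'width': -0.0, 'grip_force': 0.0, 't': 15.45} yaw -7.5 q7 -1.06
```

Call:
send_rows --motion '[{"linear":[15,0,0],"delta_rot":[0,0,0],"jaw":0},{"linear":[25,0,0],"delta_rot":[0,0,0],"jaw":0},{"linear":[32,0,0],"delta_rot":[0,0,0],"jaw":0},{"linear":[38,0,0],"delta_rot":[0,0,0],"jaw":0},{"linear":[44,0,0],"delta_rot":[0,0,0],"jaw":0},{"linear":[50,0,0],"delta_rot":[0,0,0],"jaw":0},{"linear":[56,0,0],"delta_rot":[0,0,0],"jaw":0},{"linear":[62,0,0],"delta_rot":[0,0,0],"jaw":0},{"linear":[68,0,0],"delta_rot":[0,0,0],"jaw":0},{"linear":[74,0,0],"delta_rot":[0,0,0],"jaw":0},{"linear":[80,0,0],"delta_rot":[0,0,0],"jaw":0},{"linear":[86,0,0],"delta_rot":[0,0,0],"jaw":0},{"linear":[92,0,0],"delta_rot":[0,0,0],"jaw":0},{"linear":[98,0,0],"delta_rot":[0,0,0],"jaw":0},{"linear":[104,0,0],"delta_rot":[0,0,0],"jaw":0},{"linear":[110,0,0],"delta_rot":[0,0,0],"jaw":0}]'

```text
t: 17.05
position: [0.5709, -0.0182, 0.0473]
orientation: [[0.992, -0.128, -0.007], [-0.128, -0.992, 0.004], [-0.008, -0.003, -1.0]]
force: [-9.1, 2.4, 7.3]
width: 0.001
grip_force: 4.8
```

```bash
python3 -c "
from h import *
st()"
```

```text
{'position': [0.571, -0.018, 0.047], 'force': [-9.12, 2.382, 7.306], 'wrist_torque': [0.657, 2.071, 0.072], 'width': 0.001, 'grip_force': 4.824, 't': 17.05} yaw -7.3 q7 -1.09
```

Call:
send_rows --motion '[{"linear":[6,0,0],"delta_rot":[0,0,0],"jaw":0},{"linear":[12,0,0],"delta_rot":[0,0,0],"jaw":0},{"linear":[18,0,0],"delta_rot":[0,0,0],"jaw":0},{"linear":[24,0,0],"delta_rot":[0,0,0],"jaw":0},{"linear":[30,0,0],"delta_rot":[0,0,0],"jaw":0},{"linear":[36,0,0],"delta_rot":[0,0,0],"jaw":0},{"linear":[42,0,0],"delta_rot":[0,0,0],"jaw":0},{"linear":[48,0,0],"delta_rot":[0,0,0],"jaw":0},{"linear":[54,0,0],"delta_rot":[0,0,0],"jaw":0},{"linear":[57,0,0],"delta_rot":[0,0,0],"jaw":0},{"linear":[60,0,0],"delta_rot":[0,0,0],"jaw":0}]'

```text
t: 18.15
position: [0.6309, -0.0252, 0.0472]
orientation: [[0.992, -0.127, -0.007], [-0.127, -0.992, 0.004], [-0.007, -0.003, -1.0]]
force: [-7.8, 3.0, 6.0]
width: 0.0005
grip_force: 4.5
```

```bash
python3 -c "
from h import *
st()"
```

```text
{'position': [0.631, -0.025, 0.047], 'force': [-7.835, 2.954, 5.955], 'wrist_torque': [0.89, 1.832, 0.082], 'width': 0.0, 'grip_force': 4.451, 't': 18.15} yaw -7.3 q7 -1.11
```

Call:
send_rows --motion '[{"linear":[2,0,0],"delta_rot":[0,0,0],"jaw":0},{"linear":[4,0,0],"delta_rot":[0,0,0],"jaw":0},{"linear":[6,0,0],"delta_rot":[0,0,0],"jaw":0}]'

```text
t: 18.45
position: [0.6368, -0.0259, 0.0472]
orientation: [[0.992, -0.127, -0.007], [-0.127, -0.992, 0.004], [-0.007, -0.003, -1.0]]
force: [-7.9, 4.2, 5.6]
width: 0.0005
grip_force: 4.3
```

Call:
send_rows --motion '[{"linear":[2,0,0],"delta_rot":[0,0,0],"jaw":0},{"linear":[4,0,0],"delta_rot":[0,0,0],"jaw":0},{"linear":[5,0,0],"delta_rot":[0,0,0],"jaw":0}]'

```text
t: 18.75
position: [0.6397, -0.0262, 0.0472]
orientation: [[0.992, -0.127, -0.012], [-0.127, -0.992, 0.006], [-0.012, -0.004, -1.0]]
force: [-16.9, 5.7, 14.2]
width: 0.0005
grip_force: 8.8
```

Call:
send_rows --motion '[{"linear":[2,0,0],"delta_rot":[0,0,0],"jaw":0},{"linear":[3,0,0],"delta_rot":[0,0,0],"jaw":0},{"linear":[3,0,0],"delta_rot":[0,0,0],"jaw":0}]'

```text
t: 19.05
position: [0.6397, -0.0263, 0.0472]
orientation: [[0.992, -0.128, -0.018], [-0.127, -0.992, 0.008], [-0.019, -0.006, -1.0]]
force: [-23.5, 6.9, 20.0]
width: 0.0008
grip_force: 12.5
```

The tray stopped at the predicted end of travel, so I back off and lift clear.

Call:
send_rows --motion '[{"linear":[-10,0,0],"delta_rot":[0,0,0],"jaw":0},{"linear":[-40,0,0],"delta_rot":[0,0,0],"jaw":0},{"linear":[-90,0,0],"delta_rot":[0,0,0],"jaw":0},{"linear":[-130,0,0],"delta_rot":[0,0,0],"jaw":0},{"linear":[-150,0,-40],"delta_rot":[0,0,0],"jaw":0},{"linear":[-150,0,-90],"delta_rot":[0,0,0],"jaw":0},{"linear":[-150,0,-140],"delta_rot":[0,0,0],"jaw":0},{"linear":[-150,0,-190],"delta_rot":[0,0,0],"jaw":0},{"linear":[-150,0,-220],"delta_rot":[0,0,0],"jaw":0},{"linear":[-150,0,-220],"delta_rot":[0,0,0],"jaw":0}]'

```text
t: 20.05
position: [0.5013, -0.0101, 0.2713]
orientation: [[0.992, -0.129, 0.008], [-0.129, -0.992, 0.003], [0.007, -0.004, -1.0]]
force: [-0.3, 0.3, -0.6]
width: 0.0006
grip_force: 0.0
```

```bash
python3 - <<'E'
from h import *
st()
o=[cv2.resize(arm.capture(n)[b:b+150,225:450],None,fx=3,fy=2,interpolation=2)[:,:,::-1] for n,b in(("scene",90),("top",100))]
cv2.imwrite("pics/c8.png",np.vstack(o))
E
```

```text
{'position': [0.501, -0.01, 0.271], 'force': [-0.31, 0.347, -0.585], 'wrist_torque': [0.042, 0.172, 0.003], 'width': 0.001, 'grip_force': 0.0, 't': 20.05} yaw -7.4 q7 -1.4
```

View pics/c8.png

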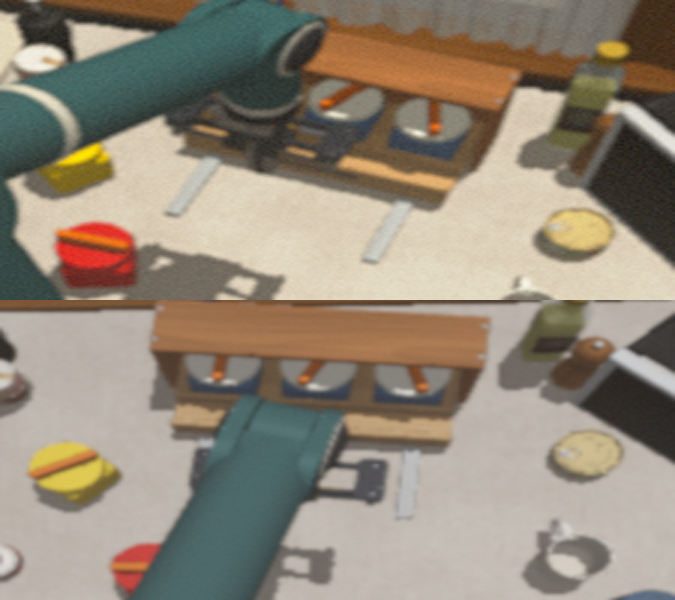

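The tray is home, with all three jars upright under the board (crop, bottom half: bars at about (218,370), (310,375), (415,378)). The neighbouring objects are unmoved. I'm handing the job in.

```bash
python3 -c "
from cell import arm
print(arm.finish_job())"
```

```text
the job is handed in; nothing more can be done
None
```

I tightened the loose left and right lids to their stops, found the middle one already tight, then pushed the tray fully home and handed the job in at about 20 s; no verdict came back.

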